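# Stand a glass plate on the sloped drying stand

## Task

Slide the tall white plate straight up out of its slot in the rack and set it on the sloped grey metal stand, centred, with its lower edge on the ledge behind the lip and its face flat against the leaning back. Lower it until it rests on the ledge before letting go, do not drop it; leave the two short plates in the rack and the other things on the bench alone.

Things in the scene. Friction and masses are not known exactly. Their poses are not given: they have to be found in the camera images.
- rack: Light grey plastic rack, fixed, 171 (x) x 110 (y) x 53 mm high. Origin: centre of its underside; floor at z = 8 mm. Five slots open at the top at x = -64, -32, 0, 32, 64 mm, 11 mm wide. Plates stand in them, faces square to the rack's x axis, side edges in combs 45 mm high (|y| = 35 to 47 mm). The first, middle and last slots hold the three plates, in any order.
- plate: The plate to move: the tall one, opal-white glass, 8 mm thick (x), 90 mm wide (y), 120 mm high (z), about 0.21 kg. Origin: centre of its lower edge face; z points up along the plate, x is square to its faces. Both faces are alike. At the start its lower edge is on the rack's floor, its upper edge 128 mm above the bench.
- plate_mid (a point): The middle of the tall plate, 60 mm from its lower and upper edges.
- short_a: Short white plate, 8 x 90 x 80 mm high, stays in its slot in the rack. Origin: centre of its lower edge face, z up.
- short_b: Second short white plate, the same as the first, stays in its slot in the rack.
- stand: Fixed grey metal stand. Dark steel foot 120 (x) x 110 (y) x 12 mm, a column, and on it the sloped rest. Origin: centre of the foot's underside, x roughly away from the robot. The open side with ledge and lip faces +x; the back leans 25 degrees from upright, its top towards -x (the robot).
- rest: The stand's sloped rest. Origin: middle of the inside corner of back and ledge, 60 mm above the bench. z: up along the leaning back; x: square to the back, out to the lip; y: along the ledge. Back 100 mm wide, 65 mm high, 6 mm thick (behind x = 0). Ledge at z = 0, 100 mm long, 20 mm deep; lip 6 mm high and thick. A seated plate rises 55 mm past the back's upper edge.
- jug: Bystander: white plastic jug with a side handle, 90 mm across, 120 mm high. Origin: centre of its underside.
- jar: Bystander: brown glass jar, 64 mm across, 100 mm high. Origin: centre of its underside.
- meter: Bystander: blue bench meter, 90 x 120 x 65 mm high with its knob. Origin: centre of its underside.
Mind the look-alikes: they are no part of the job. Leave any brown, green or turquoise look-alike of the plate alone.

How it is judged (in metres and radians):
On the way, in this order (a step that is already met when the one before it is completed fails the run):
1. the tall plate is slid up clear of the rack's combs, held by the fingers (z of plate in the frame of rack above 0.055 m and contact force between the fingers and plate above 0.5 N), for 0.1 s.
2. the tall plate touches the sloped stand, leaning with it (within 14 degrees), its lower edge within 6 mm of the ledge, while the fingers still hold it (contact force between plate and rest above 0.2 N and contact force between the fingers and plate above 0.5 N and z of plate_mid in the frame of rest between 0.054 and 0.066 m and angle between the z axis of plate and the z axis of rest, either way round below 0.25 rad), for 0.05 s.
At the end, for the whole second after the job is handed in: The tall plate rests on the ledge behind the lip, flat against the back (within 9 degrees; its middle 1 to 12 mm in front of the back, 56 to 65 mm above the ledge), centred within 16 mm and at rest; the short plates are within 15 mm of their starts (x of plate_mid in the frame of rest between 0.001 and 0.012 m and y of plate_mid in the frame of rest between -0.016 and 0.016 m and z of plate_mid in the frame of rest between 0.056 and 0.065 m and angle between the z axis of plate and the z axis of rest, either way round below 0.16 rad and angle between the x axis of plate and the x axis of rest, either way round below 0.16 rad and linear speed of plate below 0.02 m/s and distance of each of short_a, short_b from where it was at the start of the episode below 0.015 m); the robot touches nothing.
It fails at once if the jug is pushed more than 30 mm or tipped (distance of jug from where it was at the start of the episode above 0.03 m or angle between jug's own z axis and vertical above 0.4 rad).
It fails at once if the jar is pushed more than 30 mm or tipped (distance of jar from where it was at the start of the episode above 0.03 m or angle between jar's own z axis and vertical above 0.4 rad).
It fails at once if the meter is pushed more than 30 mm or tipped (distance of meter from where it was at the start of the episode above 0.03 m or angle between meter's own z axis and vertical above 0.4 rad).
It fails at once if a short plate is pulled up out of its slot (distance of any of short_a, short_b from where it was at the start of the episode above 0.03 m).
It also fails if it takes over 45 s, if anything falls off the work surface, if the arm or the gripper's body presses on something with over 40 N, if the wrist force passes 120 N, or if a joint passes its speed limit or range.

## Robot

A 6-joint arm with a two-finger parallel gripper is mounted at the origin on the work surface. World frame = base frame: x ahead of the robot, y to its left, z up, the work surface at z = 0. Lengths are in m, angles in degrees, forces in N, time in s.
With the tool pointing down it reaches from about 0.35 to 0.875 m from the base axis. Payload 4.2 kg.
Tool frame: the origin (TCP) lies on the mounting face of the last link; the fingertips stand 182 mm ahead of it and the grasp point (between the pads) lies 164 mm ahead of it (r.tcp_to_grasp is the distance from the TCP to the grasp point, in m); z points along the fingers, y is the line along which they close (so a half turn about z gives the same grasp; the last joint's range is limited). The gripper opens to 87 mm and grips with 3 to 60 N. Pads are 19 mm wide; open, the fingers measure 117 mm over their backs; the gripper's body (75 mm by 190 mm) begins 51 mm behind the grasp point.
Start: joints at [88.9, 22.042, 0.453, 0, -68.411, -14.817], TCP at [0.171, 0.601, 0.405] pointing down, gripper open.
Joint ranges: [-179.83, 179.83], [-69.29, 118.12], [-61.27, 80.66], [-181.25, 117.63], [-171.15, -9.14], [-177.46, 177.46]. Speed limits (degrees/s): [159.86, 159.86, 180, 180, 180, 180].

## Interface

Orientations are given as a 3x3 rotation matrix whose columns are the frame's x, y, z axes.
In Python, from station import sense, eyes, r gives the robot as it stands.
- The arm moves only by the tool jog_arm, never from a script. Its argument "increments" is a list of rows, each a list of 4 numbers: the shift along the tool's x, y, z normalised to -1 to 1, where 1 is 0.02 m, then the turn about the tool's z normalised to -1 to 1, where 1 is 0.08 rad. A call has 1 to 10 rows; each row shifts and turns the commanded pose from where the row before left it, along the tool's axes as they then stand; what a row does not reach is not made up. A row lasts 1/10 s, in which the tool goes at most 50 mm and 8.59 degrees, less where a joint would pass 70% of its speed; a pose out of reach is approached as far as the arm can. A call with a number of a shift or a turn outside -1 to 1 is refused whole. A call with a gripper value outside its range is refused whole. "grip" is the finger opening in mm, from 0 to 87, set as the call begins (left out, the last holds). The fingers move at their own pace and stop on an object; the grip force is fixed at half the most. Time passes only in rows, so rows that do not move let the fingers close. It gives the time, the measured TCP pose, the force, the opening and the grip force at its end, in the units of the state.
- sense(): the state, without advancing time (a new reading comes with each control period).
- eyes.capture(name): name is "scene" or "top" or "wrist"; returns the picture (480x640x3 uint8, blue, green, red); there is no depth.
- eyes.get_calibration(name): a dict with "camera_matrix" (3x3 intrinsics, pixels), "R" (3x3) and "t" (3): a world point X has camera coordinates R X + t; the wrist camera has in their place "T_tool_cam" (4x4, takes a point from camera to tool coordinates, whose origin is the TCP and whose axes are the flange's). Camera axes: x right, y down, z forward; pixel columns grow to the right and rows downward; lengths in m; the calibration is good to about 2 mm. A picture is of the moment at which its call begins: read the wrist's pose just before it. get_calibration takes no time and is no camera call.
- r.finish_job(): hands the job in; it is judged then, once.
Trained networks look in the newest picture that a camera, given by its name, has taken for a name from the list of things; names that differ only in an ending like _2 or _b are one class to them, and where a whole thing is asked for, a point or a joint stands for the part that bears it (a point fixed in the world has none). Each returns a list of dicts, best first, with "conf" (0 to 1); they miss things now and then, are a little off and sometimes report something else, mostly with a low value. They report only what shows in the picture. A call takes as long as a camera call. They do not tell look-alikes from the thing itself.
- eyes.spot_in(camera, name): "centre" ([x, y, z] in m, in world coordinates, good to about 4 mm: the middle of the surface that is visible of it).
- eyes.outline_of(camera, name): "mask" (480x640 bool, what is visible of it).
The state is a dict: "time_s": time; "joints": joint angles; "joint_velocities": joint speeds; "effort": joint torques, N m; "tcp_pos": TCP position; "ee_rot": TCP orientation; "wrist_force": force on the tool from outside, world axes, zero at the start; "moment": the same for the moment, N m; "gripper_width": opening from 0.0 (shut) to 1.0 (fully open); "gripper_force": force on a finger pad.
Only numpy, scipy, OpenCV 4.12 (cv2) and the standard library are available. Lean on these libraries where they do the work, as an engineer would, in place of code of your own. Each camera call takes 0.05 s, during which the arm holds its last target. There are 200 camera calls.

## Working session

There is one attempt and no reset: what is moved stays moved. The work goes in short steps, Python scripts to look and compute and a tool call to move; the robot and the scene stay as the last step left them, time stands still between calls to the robot, and variables do not carry over. Pictures are saved under pics/ and viewed, at most 10 in all, crops included, and the job is handed in when it is done.

Besides the shell and the picture viewer there is one more tool, called after "Request:" by a JSON object that holds its "fn" and its "kwargs", one argument or row to a line. jog_arm: Moves the arm, as the interface text tells. Its arguments: {"type":"object","properties":{"increments":{"type":"array"},"grip":{"type":"number"}},"required":["increments"]}

```bash
mkdir -p pics; ls
python3 - <<'E'
from station import sense, eyes, r
import cv2, numpy as np
np.set_printoptions(precision=4,suppress=True)
s=sense(); print(s['time_s'],s['tcp_pos'],np.array(s['ee_rot']).tolist(),r.tcp_to_grasp)
for c in ['scene','top']:
    im=eyes.capture(c); cv2.imwrite(f'pics/{c}0.png',im)
    k=eyes.get_calibration(c); print(c,k)
    for n in ['rack','plate','short_a','stand','rest','jug','jar','meter']:
        print(c,n,[(np.round(d['centre'],4).tolist(),round(d['conf'],2)) for d in eyes.spot_in(c,n)[:5]])
E
```

```text
pics
0.0 [0.1713 0.6008 0.4037] [[0.9616086649325228, -0.27442392934302584, -0.0005315360995563073], [-0.27442443253465587, -0.9616062579134906, -0.0021530373070442377], [7.971651818091523e-05, 0.0022162458228690814, -0.9999975409468411]] 0.1635
scene {'camera_matrix': array([[550.2573,   0.    , 321.7365],
       [  0.    , 550.2573, 244.8122],
       [  0.    ,   0.    ,   1.    ]]), 'R': array([[ 0.7801,  0.6256,  0.0101],
       [ 0.4565, -0.5579, -0.6931],
       [-0.4279,  0.5453, -0.7208]]), 't': array([-0.4475, -0.2358,  1.6793])}
scene rack [([0.5438, 0.1991, 0.0413], 0.94)]
scene plate [([0.7427, 0.2627, 0.0676], 0.97), ([0.5767, 0.084, 0.066], 0.73), ([0.588, 0.2272, 0.084], 0.71), ([0.6936, 0.1455, 0.0741], 0.69), ([0.5219, 0.2335, 0.0714], 0.62)]
scene short_a [([0.4607, 0.2536, 0.0673], 0.78), ([0.5212, 0.2372, 0.0718], 0.57), ([0.5866, 0.2262, 0.0831], 0.15)]
scene stand [([0.5876, -0.1825, 0.0595], 0.6)]
scene rest [([0.5687, -0.1714, 0.0786], 0.81), ([0.5891, 0.2269, 0.0847], 0.27)]
scene jug [([0.7616, -0.0015, 0.0715], 0.83), ([0.4618, 0.2556, 0.0664], 0.51)]
scene
[... 276 characters left out ...]
[-0.9821,  0.0028, -0.1884],
       [ 0.1884, -0.0021, -0.9821]]), 't': array([-0.0512,  0.6326,  1.416 ])}
top rack [([0.5081, 0.2422, 0.0079], 0.94)]
top plate [([0.5734, 0.0837, 0.0949], 0.85), ([0.7354, 0.2634, 0.09], 0.7), ([0.5784, 0.2233, 0.1084], 0.65), ([0.6827, 0.1405, 0.1181], 0.58)]
top short_a [([0.5205, 0.2402, 0.0871], 0.67), ([0.4584, 0.2536, 0.0848], 0.55), ([0.5749, 0.2233, 0.1095], 0.33)]
top stand [([0.5655, -0.1671, 0.0071], 0.84)]
top rest [([0.5825, -0.1735, 0.072], 0.71)]
top jug [([0.7659, 0.0103, 0.0515], 0.64)]
top jar [([0.5059, 0.4483, 0.0968], 0.59)]
top meter [([0.5842, -0.5191, 0.0547], 0.69), ([0.5071, 0.449, 0.1002], 0.55), ([0.5659, -0.1706, 0.0093], 0.18)]
```

View pics/scene0.png

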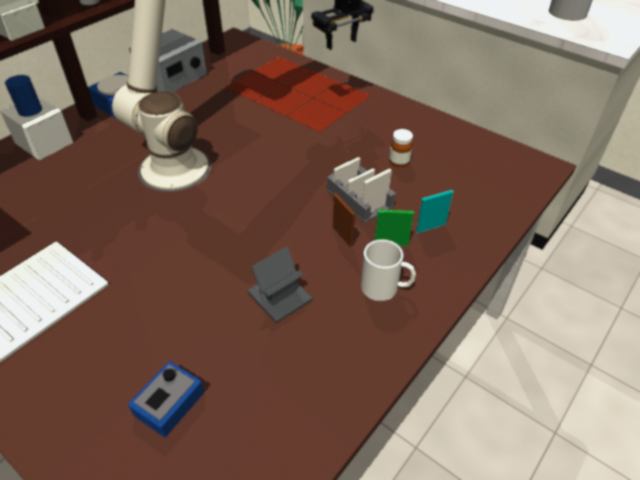

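View pics/top0.png

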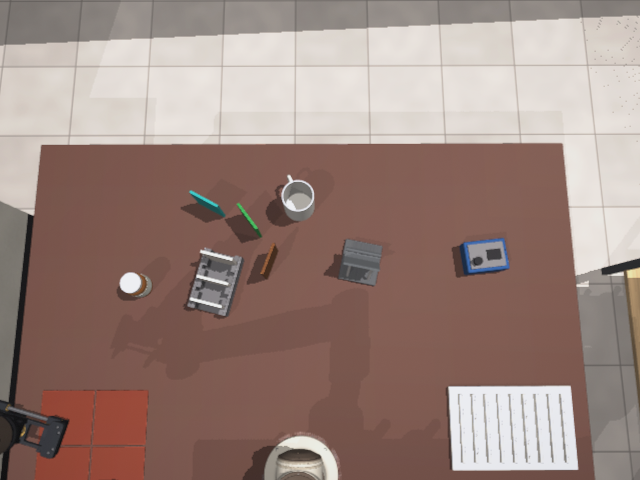

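The tall plate is at the far (+x) end of the rack: its top is at about (218,256) in the top view, with its broad face at about (378,190) in the scene view. The stand is at (360,262) in top and (280,283) in scene. The brown, green and turquoise plates are look-alikes. Next I'll enlarge the rack and stand for a model fit.

Run:
```python
import cv2,numpy as np
t=cv2.imread('pics/top0.png');s=cv2.imread('pics/scene0.png')
f=lambda im,x,y:cv2.resize(im[y:y+60,x:x+80],(400,300),interpolation=cv2.INTER_CUBIC)
a=np.vstack([np.hstack([f(t,180,240),f(t,320,230)]),np.hstack([f(s,320,155),f(s,240,245)])])
cv2.imwrite('pics/crop.png',cv2.convertScaleAbs(a,alpha=1.6,beta=10))
```

```text
(no output)
```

View pics/crop.png

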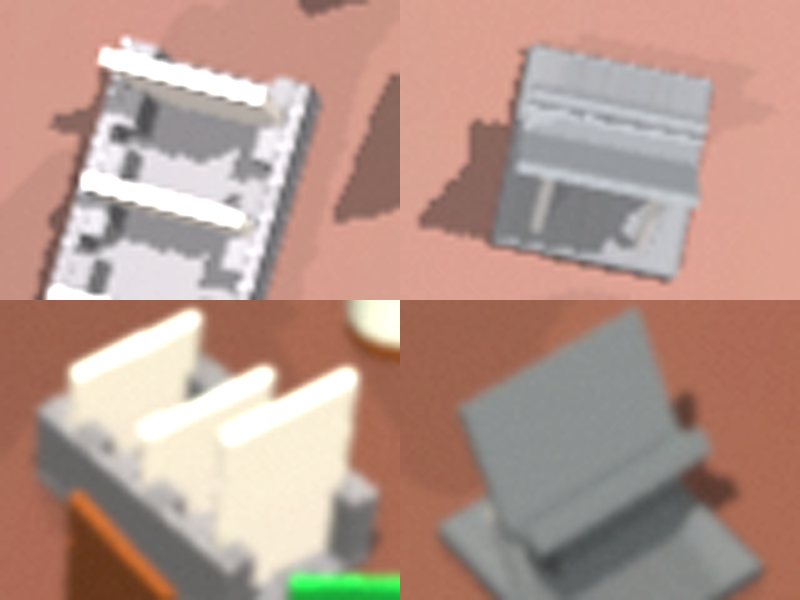

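```bash
cat > h.py <<'E'
from station import sense, eyes, r
import numpy as np, cv2
from scipy.optimize import least_squares
np.set_printoptions(precision=4,suppress=True)
K={c:eyes.get_calibration(c) for c in ('top','scene')}
def proj(c,X):
    k=K[c]; p=(np.atleast_2d(X)@k['R'].T+k['t'])@k['camera_matrix'].T; return p[:,:2]/p[:,2:]
def Rz(a): return np.array([[np.cos(a),-np.sin(a),0],[np.sin(a),np.cos(a),0],[0,0,1]])
a=np.deg2rad(25)
RR=np.array([[np.cos(a),0,-np.sin(a)],[0,1,0],[np.sin(a),0,np.cos(a)]])  # rest axes in stand frame
E
python3 - <<'E'
from h import *
# stand: ('F' foot-frame | 'R' rest-frame point)
O=[('top','F',(.06,.055,.012),(346,239)),('top','F',(.06,-.055,.012),(382,245.6)),('top','F',(-.06,.055,.012),(339.2,278.6)),('top','F',(-.06,-.055,.012),(374.6,285.6)),
('top','R',(-.006,.05,.065),(344,264)),('top','R',(-.006,-.05,.065),(379.4,270)),
('scene','R',(-.003,-.05,.065),(252.2,266.6)),('scene','R',(-.003,.05,.065),(286.6,247)),
('scene','F',(-.06,-.055,.012),(248,290)),('scene','F',(.06,.055,.012),(312.6,298.4)),
('scene','R',(.026,.05,.006),(301.4,273)),('scene','R',(.026,-.05,-.0),(269,296)) ]
def f(q):
    o=[]
    for c,k,p,u in O:
        p=np.array(p,float)
        if k=='R': p=RR@p+[q[3],0,.06]
        o.append(proj(c,Rz(q[2])@p+[q[0],q[1],0])[0]-u)
    return np.ravel(o)
s=least_squares(f,[.57,-.17,-.2,0],loss='soft_l1'); print('stand',s.x,np.rad2deg(s.x[2]));print(f(s.x).reshape(-1,2))
print('rest origin',Rz(s.x[2])@[s.x[3],0,.06]+[s.x[0],s.x[1],0])
P=[('top',(0,.045,.128),(200.2,251.5)),('top',(0,-.045,.128),(233.6,259.4)),
('scene',(.004,-.045,.128),(320+44.5,155+28.5)),('scene',(.004,.045,.128),(320+70.8,155+14.5))]
g=lambda q:np.ravel([proj(c,Rz(q[2])@p+[q[0],q[1],0])[0]-u for c,p,u in P])
s=least_squares(g,[.58,.22,-.2]);print('plate',s.x,np.rad2deg(s.x[2]));print(g(s.x).reshape(-1,2))
E
```

```text
stand [ 0.5807 -0.1729 -0.1944  0.0031] -11.139923207575698
[[-0.5093 -0.7465]
 [ 0.506  -0.3148]
 [-1.2225 -0.3198]
 [ 0.922  -0.0831]
 [-0.7201 -0.8716]
 [ 0.3756  0.1234]
 [-0.0262  1.3004]
 [ 0.6639  0.479 ]
 [-1.8369 -0.0794]
 [ 0.0399 -1.2947]
 [-0.1734 -1.2279]
 [-1.4678 -0.7891]]
rest origin [ 0.5838 -0.1735  0.06  ]
plate [ 0.5812  0.2219 -0.2369] -13.574179005093523
[[ 0.4432  0.137 ]
 [-0.6272 -0.0883]
 [ 0.3996 -0.344 ]
 [-0.4923  0.6728]]
```

```bash
cat >> h.py <<'E'
def plan(target,yaw_y,n,nturn=None):
    """rows (rounded) to bring TCP to target with tool y at yaw_y degrees"""
    s=sense(); p=np.array(s['tcp_pos'],float); R=np.array(s['ee_rot'],float); t=np.array(target)
    d=(np.rad2deg(np.arctan2(R[1,1],R[0,1]))-yaw_y+180)%360-180   # turn about tool z
    print('from',p,'turn',d)
    rows=[]; nt=nturn or n
    for i in range(n):
        w=round(np.deg2rad(d)/nt/.08,2) if i<nt else 0
        v=np.clip(np.round(R.T@((t-p)/(n-i))/.02,2),-1,1)
        rows.append([*v.tolist(),w]); p=p+R@v*.02; R=R@Rz(w*.08)
    for k in range(0,n,10): print(str(rows[k:k+10]).replace('-0.0,','0,'))
    print('end',p,np.rad2deg(np.arctan2(R[1,1],R[0,1])))
def st():
    s=sense();R=np.array(s['ee_rot']);print(s['time_s'],s['tcp_pos'],np.rad2deg(np.arctan2(R[1,1],R[0,1])),s['wrist_force'],s['gripper_width'],s['gripper_force'])
E
python3 -c "
from h import *
plan([.581,.222,.38],166.4,30,20)"
```

```text
from [0.1714 0.601  0.4048] turn 87.68223970151104
[[0.83, 0.42, 0.04, np.float64(0.96)], [0.86, 0.36, 0.04, np.float64(0.96)], [0.88, 0.29, 0.04, np.float64(0.96)], [0.9, 0.22, 0.04, np.float64(0.96)], [0.92, 0.15, 0.04, np.float64(0.96)], [0.93, 0.08, 0.04, np.float64(0.96)], [0.93, 0.01, 0.04, np.float64(0.96)], [0.93, -0.06, 0.04, np.float64(0.96)], [0.92, -0.14, 0.04, np.float64(0.96)], [0.91, -0.21, 0.04, np.float64(0.96)]]
[[0.89, -0.27, 0.04, np.float64(0.96)], [0.86, -0.34, 0.04, np.float64(0.96)], [0.84, -0.41, 0.04, np.float64(0.96)], [0.8, -0.47, 0.04, np.float64(0.96)], [0.76, -0.53, 0.04, np.float64(0.96)], [0.72, -0.59, 0.04, np.float64(0.96)], [0.67, -0.64, 0.04, np.float64(0.96)], [0.62, -0.69, 0.04, np.float64(0.96)], [0.57, -0.74, 0.04, np.float64(0.96)], [0.51, -0.78, 0.04, np.float64(0.96)]]
[[0.45, -0.81, 0.04, 0], [0.45, -0.82, 0.04, 0], [0.45, -0.81, 0.04, 0], [0.45, -0.82, 0.05, 0], [0.45, -0.81, 0.04, 0], [0.45, -0.82, 0.05, 0], [0.45, -0.81, 0.04, 0], [0.45, -0.82, 0.05, 0], [0.45, -0.81, 0.04, 0], [0.44, -0.82, 0.05, 0]]
end [0.5811 0.222  0.38  ] 166.07592235347312
```

Request:
{"fn": "jog_arm", "kwargs": {
  "increments": [
    [0.83, 0.42, 0.04, 0.96],
    [0.86, 0.36, 0.04, 0.96],
    [0.88, 0.29, 0.04, 0.96],
    [0.9, 0.22, 0.04, 0.96],
    [0.92, 0.15, 0.04, 0.96],
    [0.93, 0.08, 0.04, 0.96],
    [0.93, 0.01, 0.04, 0.96],
    [0.93, -0.06, 0.04, 0.96],
    [0.92, -0.14, 0.04, 0.96],
    [0.91, -0.21, 0.04, 0.96]
  ],
  "grip": 87
}}

```text
time_s: 1.9
tcp_pos: [0.3084, 0.474, 0.3969]
ee_rot: [[0.499, -0.867, 0.0], [-0.867, -0.499, 0.0], [-0.0, -0.0, -1.0]]
wrist_force: [-0.4, -0.5, -0.0]
gripper_width: 1.001
gripper_force: 0.0
```

Request:
{"fn": "jog_arm", "kwargs": {
  "increments": [
    [0.89, -0.27, 0.04, 0.96],
    [0.86, -0.34, 0.04, 0.96],
    [0.84, -0.41, 0.04, 0.96],
    [0.8, -0.47, 0.04, 0.96],
    [0.76, -0.53, 0.04, 0.96],
    [0.72, -0.59, 0.04, 0.96],
    [0.67, -0.64, 0.04, 0.96],
    [0.62, -0.69, 0.04, 0.96],
    [0.57, -0.74, 0.04, 0.96],
    [0.51, -0.78, 0.04, 0.96]
  ]
}}

```text
time_s: 2.9
tcp_pos: [0.445, 0.3479, 0.3889]
ee_rot: [[-0.244, -0.97, 0.0], [-0.97, 0.244, 0.0], [-0.0, -0.0, -1.0]]
wrist_force: [-0.9, 0.2, -0.5]
gripper_width: 1.003
gripper_force: 0.0
```

Request:
{"fn": "jog_arm", "kwargs": {
  "increments": [
    [0.45, -0.81, 0.04, 0],
    [0.45, -0.82, 0.04, 0],
    [0.45, -0.81, 0.04, 0],
    [0.45, -0.82, 0.05, 0],
    [0.45, -0.81, 0.04, 0],
    [0.45, -0.82, 0.05, 0],
    [0.45, -0.81, 0.04, 0],
    [0.45, -0.82, 0.05, 0],
    [0.45, -0.81, 0.04, 0],
    [0.44, -0.82, 0.05, 0]
  ]
}}

```text
time_s: 3.9
tcp_pos: [0.5816, 0.2215, 0.38]
ee_rot: [[-0.241, -0.971, 0.0], [-0.971, 0.241, 0.0], [-0.0, -0.0, -1.0]]
wrist_force: [0.5, 0.5, -0.4]
gripper_width: 1.0
gripper_force: 0.0
```

Run:
```python
from h import *
st(); s=sense()
im=eyes.capture('wrist'); cv2.imwrite('pics/w1.png',im)
k=eyes.get_calibration('wrist'); print(k)
```

```text
3.9 [0.5816 0.2215 0.38  ] 166.07567331056154 [ 0.4716  0.5169 -0.447 ] 1.0004307021260268 0.0
{'camera_matrix': array([[423.7331,   0.    , 320.4798],
       [  0.    , 423.7331, 243.9748],
       [  0.    ,   0.    ,   1.    ]]), 'T_tool_cam': array([[-0.0003, -0.9619, -0.2733,  0.0735],
       [ 1.    , -0.0002, -0.0001,  0.0006],
       [ 0.0001, -0.2733,  0.9619,  0.0195],
       [ 0.    ,  0.    ,  0.    ,  1.    ]])}
```

View pics/w1.png

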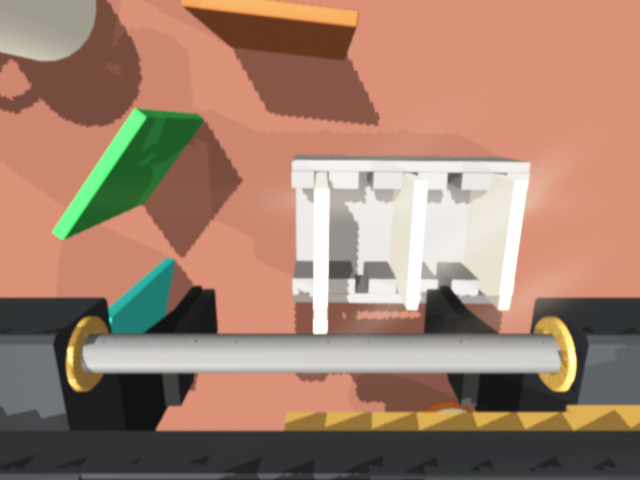

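The wrist view shows the tall plate's top edge as a vertical bar from about (321,172) to (320.5,333). It is well aligned with the tool, between the two open fingers.

```bash
cat >> h.py <<'E'
def back(u,v,z,s):
    k=eyes.get_calibration('wrist'); T=k['T_tool_cam']; R=np.array(s['ee_rot'])
    d=R@T[:3,:3]@np.linalg.solve(k['camera_matrix'],[u,v,1]); o=np.array(s['tcp_pos'])+R@T[:3,3]
    return o+d*(z-o[2])/d[2]
E
python3 - <<'E'
from h import *
s=sense(); im=cv2.imread('pics/w1.png'); 
for row in (185,200,240,300,325): print(row,np.where(im[row,295:345].min(1)>200)[0][[0,-1]]+295)
a,b=back(321,172,.128,s),back(320.5,333,.128,s); print(a,b,(a+b)/2,np.linalg.norm(a-b))
R=np.array(s['ee_rot']);print('tool xy of mid',R.T@((a+b)/2-s['tcp_pos']))
E
```

```text
185 [295 344]
200 [296 329]
240 [297 328]
300 [313 327]
325 [313 327]
[0.5707 0.1732 0.128 ] [0.5944 0.2669 0.128 ] [0.5826 0.2201 0.128 ] 0.09666338226159334
tool xy of mid [-0.0001  0.0008  0.2516]
```

Request:
{"fn": "jog_arm", "kwargs": {
  "increments": [
    [0, 0.04, 0.96, 0],
    [0, 0, 0.96, 0],
    [0, 0, 0.96, 0],
    [0, 0, 0.96, 0],
    [0, 0, 0.96, 0],
    [0, 0, 0, 0]
  ],
  "grip": 40
}}

```text
time_s: 4.55
tcp_pos: [0.5794, 0.2218, 0.281]
ee_rot: [[-0.241, -0.97, -0.006], [-0.97, 0.241, -0.003], [0.004, 0.005, -1.0]]
wrist_force: [0.3, 0.7, -0.3]
gripper_width: 0.54
gripper_force: 0.0
```

Request:
{"fn": "jog_arm", "kwargs": {
  "increments": [
    [0, 0, 0, 0],
    [0, 0, 0, 0],
    [0, 0, 0, 0],
    [0, 0, 0, 0],
    [0, 0, 0, 0],
    [0, 0, 0, 0],
    [0, 0, 0, 0],
    [0, 0, 0, 0]
  ],
  "grip": 0
}}

```text
time_s: 5.35
tcp_pos: [0.5805, 0.2223, 0.2846]
ee_rot: [[-0.24, -0.971, 0.001], [-0.971, 0.24, 0.0], [-0.001, -0.001, -1.0]]
wrist_force: [-0.3, 0.6, 2.9]
gripper_width: 0.091
gripper_force: 30.0
```

Request:
{"fn": "jog_arm", "kwargs": {
  "increments": [
    [0, 0, -0.4, 0],
    [0, 0, -0.6, 0],
    [0, 0, -0.8, 0],
    [0, 0, -1, 0],
    [0, 0, -1, 0],
    [0, 0, -1, 0],
    [0, 0, -1, 0],
    [0, 0, -1, 0],
    [0, 0, -1, 0],
    [0, 0, -0.7, 0]
  ]
}}

```text
time_s: 6.35
tcp_pos: [0.5799, 0.222, 0.456]
ee_rot: [[-0.24, -0.971, 0.0], [-0.971, 0.24, 0.001], [-0.001, -0.0, -1.0]]
wrist_force: [-1.4, 0.3, -1.5]
gripper_width: 0.089
gripper_force: 30.0
```

Run:
```python
from h import *
st()
# first hover: vertical plate 3 cm above seat; plate centre 8 mm out from corner (world, along stand x)
y=-11.14; c=np.array([.5838,-.1735]); u=np.array([np.cos(np.deg2rad(y)),np.sin(np.deg2rad(y))])
t=c+.010*u; plan([*t,.455],180+y,24)
```

```text
6.35 [0.5799 0.222  0.456 ] 166.0893392203644 [-1.4043  0.2771 -1.5153] 0.08863781881819609 29.966583063360304
from [0.5799 0.222  0.456 ] turn -2.7706607796356195
[[0.8, -0.23, 0.0, np.float64(-0.03)], [0.8, -0.22, 0.0, np.float64(-0.03)], [0.8, -0.22, 0.0, np.float64(-0.03)], [0.8, -0.22, 0.0, np.float64(-0.03)], [0.8, -0.22, 0.0, np.float64(-0.03)], [0.8, -0.22, 0.0, np.float64(-0.03)], [0.8, -0.22, 0.0, np.float64(-0.03)], [0.8, -0.21, 0.0, np.float64(-0.03)], [0.8, -0.21, 0.0, np.float64(-0.03)], [0.8, -0.21, 0.0, np.float64(-0.03)]]
[[0.8, -0.21, 0.0, np.float64(-0.03)], [0.8, -0.21, 0.0, np.float64(-0.03)], [0.8, -0.2, 0.0, np.float64(-0.03)], [0.8, -0.2, 0.0, np.float64(-0.03)], [0.8, -0.2, 0.0, np.float64(-0.03)], [0.81, -0.2, 0.0, np.float64(-0.03)], [0.81, -0.2, 0.0, np.float64(-0.03)], [0.8, -0.19, 0.01, np.float64(-0.03)], [0.81, -0.19, 0.0, np.float64(-0.03)], [0.81, -0.19, 0.01, np.float64(-0.03)]]
[[0.81, -0.19, 0.0, np.float64(-0.03)], [0.8, -0.19, 0.01, np.float64(-0.03)], [0.81, -0.18, 0.0, np.float64(-0.03)], [0.8, -0.18, 0.01, np.float64(-0.03)]]
end [ 0.5936 -0.1753  0.4549] 169.38957531202684
```

Request:
{"fn": "jog_arm", "kwargs": {
  "increments": [
    [0.8, -0.23, 0, -0.03],
    [0.8, -0.22, 0, -0.03],
    [0.8, -0.22, 0, -0.03],
    [0.8, -0.22, 0, -0.03],
    [0.8, -0.22, 0, -0.03],
    [0.8, -0.22, 0, -0.03],
    [0.8, -0.22, 0, -0.03],
    [0.8, -0.21, 0, -0.03],
    [0.8, -0.21, 0, -0.03],
    [0.8, -0.21, 0, -0.03]
  ]
}}

```text
time_s: 7.35
tcp_pos: [0.586, 0.0551, 0.454]
ee_rot: [[-0.217, -0.976, 0.0], [-0.976, 0.217, 0.0], [-0.0, -0.0, -1.0]]
wrist_force: [0.8, -0.5, -2.5]
gripper_width: 0.092
gripper_force: 30.0
```

Request:
{"fn": "jog_arm", "kwargs": {
  "increments": [
    [0.8, -0.21, 0, -0.03],
    [0.8, -0.21, 0, -0.03],
    [0.8, -0.2, 0, -0.03],
    [0.8, -0.2, 0, -0.03],
    [0.8, -0.2, 0, -0.03],
    [0.8, -0.2, 0, -0.03],
    [0.8, -0.2, 0, -0.03],
    [0.8, -0.19, 0, -0.03],
    [0, 0, 0, -0.03],
    [0, 0, 0, -0.03]
  ]
}}

```text
time_s: 8.35
tcp_pos: [0.5906, -0.0761, 0.4538]
ee_rot: [[-0.195, -0.981, -0.0], [-0.981, 0.195, 0.0], [-0.0, 0.0, -1.0]]
wrist_force: [0.6, -0.3, -2.2]
gripper_width: 0.089
gripper_force: 30.0
```

Run:
```python
from h import *
st()
im=eyes.capture('wrist'); cv2.imwrite('pics/w2.png',im)
cv2.imwrite('pics/w2b.png',cv2.convertScaleAbs(im,alpha=1.4,beta=10))
```

```text
8.35 [ 0.5906 -0.0761  0.4538] 168.78435774047378 [ 0.6488 -0.3016 -2.1854] 0.0892102618736754 29.96693506836891
```

View pics/w2b.png

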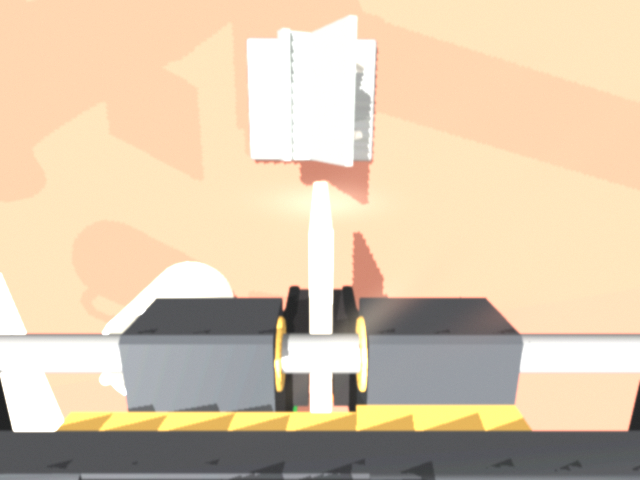

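The wrist view shows the stand well aligned with the tool: foot corners near (248,40), (376,40), (250,160) and (373,160), lip at columns 278 to 292, and back top edge from (357,17) to (353,165). The held plate hangs straight at column 320. I'll enlarge the stand for exact pixels.

Run:
```python
import cv2
im=cv2.imread('pics/w2.png')[0:190,215:415]
im=cv2.resize(im,(800,760),interpolation=cv2.INTER_CUBIC)[:600]
cv2.imwrite('pics/w2c.png',cv2.convertScaleAbs(im,alpha=0.9))
```

```text
(no output)
```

View pics/w2c.png

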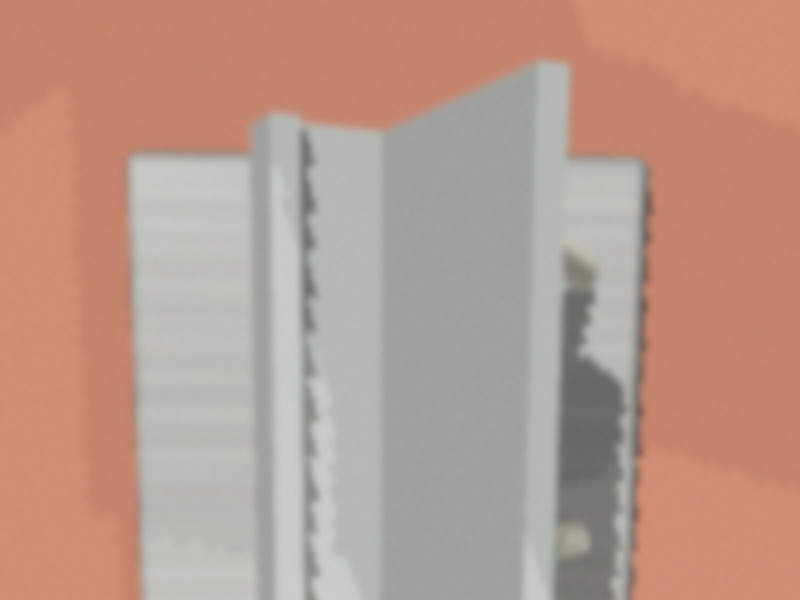

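Run:
```python
from h import *
s=sense(); T=np.array(s['tcp_pos'])
px=[(311,32.5),(310.7,148),(349.5,16.3),(347,148)]
A,B=back(*px[0],.06,s),back(*px[1],.06,s); zt=.06+.065*np.cos(a); C,D=back(*px[2],zt,s),back(*px[3],zt,s)
for n,e,f in (('corner',A,B),('top',C,D)): print(n,e,f,'y dir deg',np.rad2deg(np.arctan2(*(f-e)[[1,0]]))-90)
yw=np.deg2rad(-11.14);u=np.array([np.cos(yw),np.sin(yw),0]);v=np.array([-u[1],u[0],0])
O=np.array([.5838,-.1735,.06])
for n,X in zip('ABCD',(A,B,C,D)): print(n,'in rest-yaw frame rel. estimated origin',(X-O)@u,(X-O)@v, 'expected top x',-.065*np.sin(a))
```

```text
corner [ 0.5697 -0.2181  0.06  ] [ 0.5881 -0.1292  0.06  ] y dir deg -11.701728343293865
top [ 0.5433 -0.2117  0.1189] [ 0.5602 -0.127   0.1189] y dir deg -11.320372115966165
A in rest-yaw frame rel. estimated origin -0.005259222333263098 -0.04649190511748303 expected top x -0.027470187013145464
B in rest-yaw frame rel. estimated origin -0.004369608158167694 0.04424502339011582 expected top x -0.027470187013145464
C in rest-yaw frame rel. estimated origin -0.03236710837014085 -0.045294294203503435 expected top x -0.027470187013145464
D in rest-yaw frame rel. estimated origin -0.03209523913971809 0.041065551058478506 expected top x -0.027470187013145464
```

```bash
python3 -c "
from h import *
plan([.5871,-.171,.4538],168.6,7)"
```

```text
from [ 0.5906 -0.0756  0.4539] turn 0.2278730654699075
[[0.67, -0.11, 0.0, np.float64(0.01)], [0.67, -0.11, 0.0, np.float64(0.01)], [0.67, -0.11, 0.0, np.float64(0.01)], [0.68, -0.11, 0.0, np.float64(0.01)], [0.67, -0.11, 0.0, np.float64(0.01)], [0.68, -0.11, 0.0, np.float64(0.01)], [0.67, -0.1, 0.0, np.float64(0.01)]]
end [ 0.5871 -0.1709  0.4539] 168.5070167069005
```

Request:
{"fn": "jog_arm", "kwargs": {
  "increments": [
    [0.67, -0.11, 0, 0.01],
    [0.67, -0.11, 0, 0.01],
    [0.67, -0.11, 0, 0.01],
    [0.68, -0.11, 0, 0.01],
    [0.67, -0.11, 0, 0.01],
    [0.68, -0.11, 0, 0.01],
    [0.67, -0.1, 0, 0.01],
    [0, 0, 0, 0],
    [0, 0, 0, 0]
  ]
}}

```text
time_s: 9.3
tcp_pos: [0.587, -0.1713, 0.4538]
ee_rot: [[-0.2, -0.98, -0.0], [-0.98, 0.2, 0.0], [-0.0, 0.0, -1.0]]
wrist_force: [-0.1, 0.2, -1.9]
gripper_width: 0.085
gripper_force: 30.0
```

Request:
{"fn": "jog_arm", "kwargs": {
  "increments": [
    [0, 0, 0.7, 0],
    [0, 0, 0.8, 0],
    [0, 0, 0.8, 0],
    [0, 0, 0.8, 0],
    [0, 0, 0.8, 0],
    [0, 0, 0.5, 0],
    [0, 0, 0.3, 0],
    [0, 0, 0, 0],
    [0, 0, 0, 0]
  ]
}}

```text
time_s: 10.2
tcp_pos: [0.5874, -0.1707, 0.3606]
ee_rot: [[-0.199, -0.98, 0.001], [-0.98, 0.199, -0.0], [0.0, -0.001, -1.0]]
wrist_force: [1.4, 0.1, -1.5]
gripper_width: 0.085
gripper_force: 30.0
```

Run:
```python
from h import *
st()
im=eyes.capture('wrist'); cv2.imwrite('pics/w3.png',im)
s=eyes.capture('scene')[190:330,200:360]
cv2.imwrite('pics/m3.png',np.hstack([cv2.resize(im[100:420,200:440],(400,533)),cv2.resize(s,(400,350),interpolation=cv2.INTER_CUBIC)[:533].copy() if 0 else np.pad(cv2.resize(s,(400,350),interpolation=cv2.INTER_CUBIC),((0,183),(0,0),(0,0)))]))
```

```text
10.2 [ 0.5874 -0.1707  0.3606] 168.52997494438364 [ 1.4175  0.1452 -1.5206] 0.08514423253796431 29.96670138090849
```

View pics/m3.png

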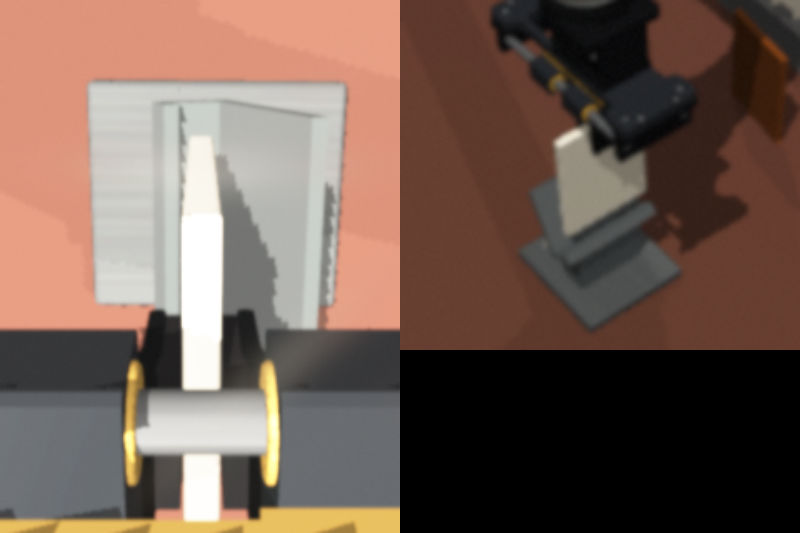

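The bottom of the plate, at crop x 190 to 213, sits between the lip's inner edge (about 183) and the corner (219). The scene view shows it upright just above the ledge. Next I'll check the y-centring.

Run:
```python
from h import *
s=sense();R=np.array(s['ee_rot']);f=lambda X:R.T@(X-s['tcp_pos'])
zb=s['tcp_pos'][2]-.2766
print('plate end',f(back(320.8,182,zb,s)),'corner end',f(back(331.4,160.6,.06,s)),'lip',f(back(309.5,163,.074,s)),zb)
```

```text
plate end [0.0395 0.0007 0.2766] corner end [0.0502 0.0077 0.3009] lip [ 0.0499 -0.0063  0.287 ] 0.08434831328795617
```

Request:
{"fn": "jog_arm", "kwargs": {
  "increments": [
    [0.2, 0, 0.3, 0],
    [0, 0, 0.3, 0],
    [0, 0, 0.1, 0],
    [0, 0, 0.05, 0],
    [0, 0, 0, 0]
  ]
}}

```text
time_s: 10.8
tcp_pos: [0.5863, -0.1747, 0.3447]
ee_rot: [[-0.199, -0.98, -0.0], [-0.98, 0.199, -0.0], [0.0, 0.0, -1.0]]
wrist_force: [-0.4, -0.5, -1.5]
gripper_width: 0.087
gripper_force: 30.0
```

Request:
{"fn": "jog_arm", "kwargs": {
  "increments": [
    [0, 0, 0.05, 0],
    [0, 0, 0.05, 0],
    [0, 0, 0, 0]
  ]
}}

```text
time_s: 11.1
tcp_pos: [0.5863, -0.1747, 0.3429]
ee_rot: [[-0.199, -0.98, -0.0], [-0.98, 0.199, 0.0], [-0.0, 0.0, -1.0]]
wrist_force: [-0.4, -0.1, -2.4]
gripper_width: 0.09
gripper_force: 30.0
```

Request:
{"fn": "jog_arm", "kwargs": {
  "increments": [
    [0, 0, 0.05, 0],
    [0, 0, 0, 0]
  ]
}}

```text
time_s: 11.3
tcp_pos: [0.5863, -0.1747, 0.3418]
ee_rot: [[-0.199, -0.98, -0.0], [-0.98, 0.199, 0.0], [-0.0, 0.0, -1.0]]
wrist_force: [0.2, -0.1, -2.7]
gripper_width: 0.085
gripper_force: 30.0
```

Request:
{"fn": "jog_arm", "kwargs": {
  "increments": [
    [0, 0, 0.05, 0],
    [0, 0, 0, 0]
  ]
}}

```text
time_s: 11.5
tcp_pos: [0.5864, -0.1747, 0.3413]
ee_rot: [[-0.199, -0.98, 0.001], [-0.98, 0.199, -0.0], [0.0, -0.001, -1.0]]
wrist_force: [-1.4, 0.4, -0.4]
gripper_width: 0.086
gripper_force: 30.0
```

Request:
{"fn": "jog_arm", "kwargs": {
  "increments": [
    [0, 0, 0.05, 0],
    [0, 0, 0, 0]
  ]
}}

```text
time_s: 11.7
tcp_pos: [0.5864, -0.1747, 0.3412]
ee_rot: [[-0.199, -0.98, 0.001], [-0.98, 0.199, -0.001], [0.0, -0.001, -1.0]]
wrist_force: [-1.6, 1.0, 4.8]
gripper_width: 0.091
gripper_force: 30.0
```

Request:
{"fn": "jog_arm", "kwargs": {
  "increments": [
    [0, 0, 0, 0],
    [0, 0, 0, 0],
    [0, 0, 0, 0]
  ],
  "grip": 12
}}

```text
time_s: 12.0
tcp_pos: [0.5863, -0.1747, 0.3395]
ee_rot: [[-0.199, -0.98, -0.0], [-0.98, 0.199, 0.0], [-0.0, 0.0, -1.0]]
wrist_force: [1.0, 0.1, 0.1]
gripper_width: 0.136
gripper_force: 0.0
```

Request:
{"fn": "jog_arm", "kwargs": {
  "increments": [
    [0, 0.2, 0, 0],
    [0, 0.2, 0, 0],
    [0, 0.1, 0, 0],
    [0, 0, 0, 0]
  ],
  "grip": 18
}}

```text
time_s: 12.4
tcp_pos: [0.5761, -0.1727, 0.34]
ee_rot: [[-0.199, -0.98, -0.0], [-0.98, 0.199, 0.0], [0.0, 0.0, -1.0]]
wrist_force: [-0.4, -0.2, -0.7]
gripper_width: 0.204
gripper_force: 0.1
```

Run:
```python
from h import *
st()
im=eyes.capture('wrist')
s=eyes.capture('scene')[190:330,200:360]
cv2.imwrite('pics/m4.png',np.hstack([cv2.resize(im[100:420,200:440],(400,533)),np.pad(cv2.resize(s,(400,350),interpolation=cv2.INTER_CUBIC),((0,183),(0,0),(0,0)))]))
```

```text
12.4 [ 0.5761 -0.1727  0.34  ] 168.507333959216 [-0.4368 -0.1651 -0.6987] 0.2042565423470608 0.09394399356096983
```

View pics/m4.png

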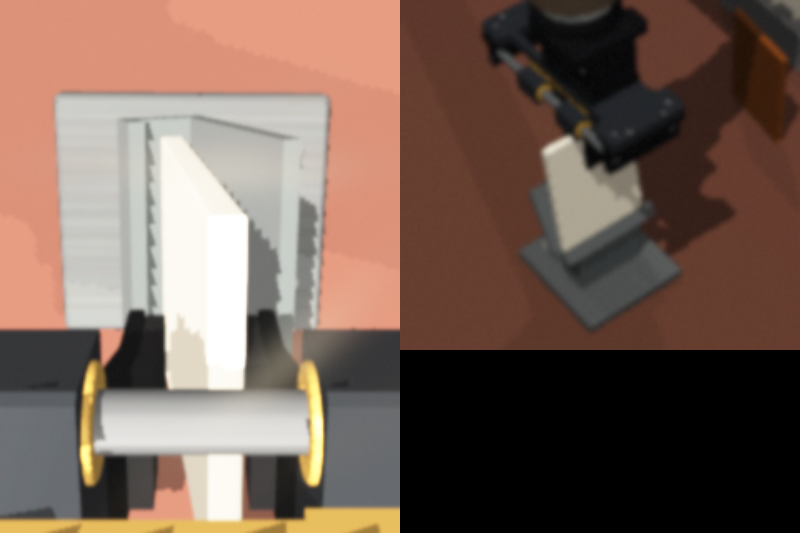

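The plate now leans about 10° on the rear finger. Its lower edge is on the ledge behind the lip, so I'll keep following it back.

Request:
{"fn": "jog_arm", "kwargs": {
  "increments": [
    [0, 0.2, 0.04, 0],
    [0, 0.2, 0.04, 0],
    [0, 0.2, 0.04, 0],
    [0, 0.2, 0.04, 0],
    [0, 0.2, 0.04, 0],
    [0, 0.2, 0.04, 0],
    [0, 0.2, 0.04, 0],
    [0, 0, 0, 0]
  ],
  "grip": 24
}}

```text
time_s: 13.3
tcp_pos: [0.5485, -0.167, 0.3343]
ee_rot: [[-0.199, -0.98, -0.001], [-0.98, 0.199, 0.0], [-0.0, 0.001, -1.0]]
wrist_force: [-0.3, 1.0, -0.8]
gripper_width: 0.271
gripper_force: 0.3
```

Run:
```python
from h import *
st()
im=eyes.capture('wrist')
s=eyes.capture('scene')[190:330,200:360]
cv2.imwrite('pics/m5.png',np.hstack([cv2.resize(im[100:420,200:440],(400,533)),np.pad(cv2.resize(s,(400,350),interpolation=cv2.INTER_CUBIC),((0,183),(0,0),(0,0)))]))
```

```text
13.3 [ 0.5485 -0.167   0.3343] 168.50717205934671 [-0.283   0.9619 -0.7735] 0.27106001191356416 0.2896498271729797
```

View pics/m5.png

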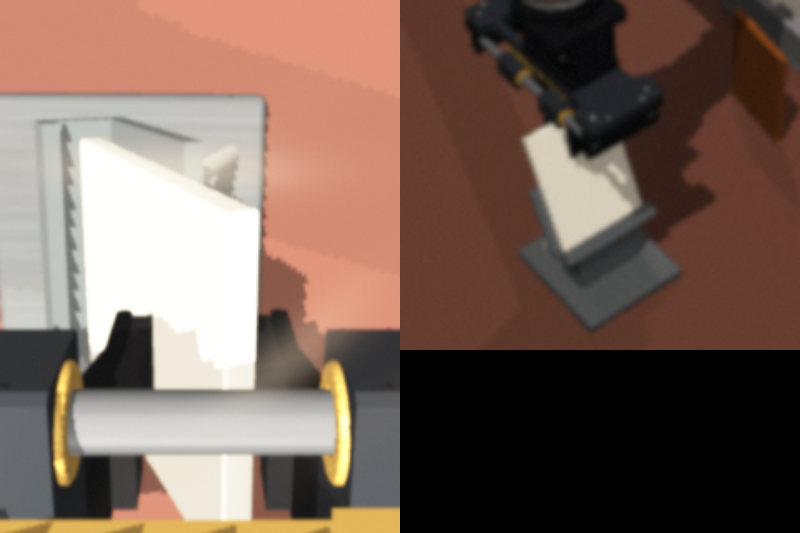

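The tilt is now close to the back. I'll go on in small steps until the front finger presses.

Request:
{"fn": "jog_arm", "kwargs": {
  "increments": [
    [0, 0.15, 0.03, 0],
    [0, 0.15, 0.03, 0],
    [0, 0.15, 0.02, 0],
    [0, 0.1, 0, 0],
    [0, 0, 0, 0]
  ]
}}

```text
time_s: 13.9
tcp_pos: [0.5381, -0.1649, 0.3329]
ee_rot: [[-0.199, -0.98, 0.0], [-0.98, 0.199, -0.0], [-0.0, -0.0, -1.0]]
wrist_force: [0.6, -0.1, -0.1]
gripper_width: 0.274
gripper_force: 0.0
```

Request:
{"fn": "jog_arm", "kwargs": {
  "increments": [
    [0, 0.1, 0, 0],
    [0, 0, 0, 0]
  ]
}}

```text
time_s: 14.1
tcp_pos: [0.5362, -0.1645, 0.3328]
ee_rot: [[-0.199, -0.98, 0.0], [-0.98, 0.199, -0.0], [0.0, -0.0, -1.0]]
wrist_force: [0.9, 0.4, -0.7]
gripper_width: 0.28
gripper_force: 0.0
```

Request:
{"fn": "jog_arm", "kwargs": {
  "increments": [
    [0, 0.05, 0, 0],
    [0, 0, 0, 0]
  ]
}}

```text
time_s: 14.3
tcp_pos: [0.5353, -0.1643, 0.3328]
ee_rot: [[-0.199, -0.98, 0.0], [-0.98, 0.199, -0.0], [0.0, -0.0, -1.0]]
wrist_force: [-0.5, 0.4, -0.1]
gripper_width: 0.275
gripper_force: 0.0
```

Request:
{"fn": "jog_arm", "kwargs": {
  "increments": [
    [0, 0.05, 0, 0],
    [0, 0, 0, 0]
  ]
}}

```text
time_s: 14.5
tcp_pos: [0.5343, -0.1641, 0.3328]
ee_rot: [[-0.199, -0.98, 0.0], [-0.98, 0.199, 0.0], [-0.0, -0.0, -1.0]]
wrist_force: [0.3, -0.5, 0.1]
gripper_width: 0.273
gripper_force: 0.0
```

Request:
{"fn": "jog_arm", "kwargs": {
  "increments": [
    [0, 0.05, 0, 0],
    [0, 0, 0, 0]
  ]
}}

```text
time_s: 14.7
tcp_pos: [0.5337, -0.164, 0.333]
ee_rot: [[-0.199, -0.98, 0.001], [-0.98, 0.199, -0.0], [-0.0, -0.001, -1.0]]
wrist_force: [1.3, 0.3, 0.1]
gripper_width: 0.278
gripper_force: 0.5
```

Request:
{"fn": "jog_arm", "kwargs": {
  "increments": [
    [0, 0.05, 0, 0],
    [0, 0, 0, 0]
  ]
}}

```text
time_s: 14.9
tcp_pos: [0.5323, -0.1637, 0.3328]
ee_rot: [[-0.199, -0.98, 0.0], [-0.98, 0.199, 0.0], [-0.0, -0.0, -1.0]]
wrist_force: [1.1, -0.1, 0.3]
gripper_width: 0.276
gripper_force: 0.3
```

Run:
```python
from h import *
st()
im=eyes.capture('wrist')
s=eyes.capture('scene')[190:330,200:360]
cv2.imwrite('pics/m6.png',np.hstack([cv2.resize(im[100:420,200:440],(400,533)),np.pad(cv2.resize(s,(400,350),interpolation=cv2.INTER_CUBIC),((0,183),(0,0),(0,0)))]))
```

```text
14.9 [ 0.5323 -0.1637  0.3328] 168.5062153117879 [ 1.1041 -0.0851  0.322 ] 0.27576579873258145 0.3424477460794151
```

View pics/m6.png

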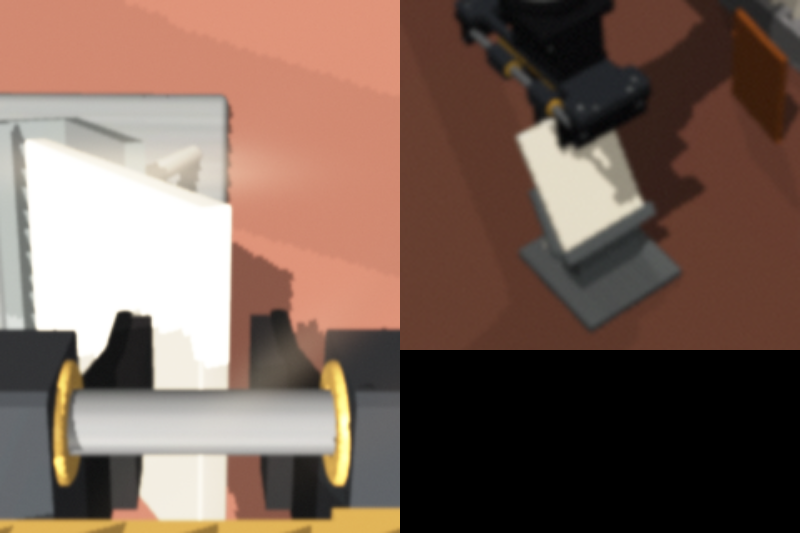

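Request:
{"fn": "jog_arm", "kwargs": {
  "increments": [
    [0, 0.05, 0, 0],
    [0, 0, 0, 0]
  ]
}}

```text
time_s: 15.2
tcp_pos: [0.5313, -0.1635, 0.3327]
ee_rot: [[-0.199, -0.98, -0.0], [-0.98, 0.199, 0.0], [-0.0, 0.0, -1.0]]
wrist_force: [0.5, -0.1, -0.2]
gripper_width: 0.275
gripper_force: 0.3
```

Request:
{"fn": "jog_arm", "kwargs": {
  "increments": [
    [0, 0.05, 0, 0],
    [0, 0, 0, 0]
  ]
}}

```text
time_s: 15.4
tcp_pos: [0.5303, -0.1633, 0.3327]
ee_rot: [[-0.199, -0.98, -0.0], [-0.98, 0.199, 0.0], [0.0, 0.0, -1.0]]
wrist_force: [0.3, 0.4, 0.9]
gripper_width: 0.28
gripper_force: 0.2
```

The front finger touches the plate above the back's upper edge, and pushing there only levers the lower edge out. I'll open wide, straddle the rest and press the plate lower down, where the push seats it.

Request:
{"fn": "jog_arm", "kwargs": {
  "increments": [
    [0, 0, 0, 0],
    [0, 0, 0, 0],
    [0, 0, 0, 0],
    [0, -0.25, 0, 0],
    [0, -0.25, 0, 0],
    [0, 0, 0, 0],
    [0, 0, 0, 0]
  ],
  "grip": 75
}}

```text
time_s: 16.1
tcp_pos: [0.5404, -0.1654, 0.3326]
ee_rot: [[-0.199, -0.98, -0.0], [-0.98, 0.199, 0.0], [-0.0, 0.0, -1.0]]
wrist_force: [-0.3, -0.6, 0.4]
gripper_width: 0.814
gripper_force: 0.0
```

Request:
{"fn": "jog_arm", "kwargs": {
  "increments": [
    [0, 0, 0.5, 0],
    [0, 0, 0.5, 0],
    [0, 0, 0.5, 0],
    [0, 0, 0.4, 0],
    [0, 0, 0, 0],
    [0, 0, 0, 0]
  ]
}}

```text
time_s: 16.7
tcp_pos: [0.5403, -0.1654, 0.2945]
ee_rot: [[-0.199, -0.98, -0.001], [-0.98, 0.199, -0.0], [0.0, 0.001, -1.0]]
wrist_force: [0.1, 0.3, 0.2]
gripper_width: 0.86
gripper_force: 0.0
```

Request:
{"fn": "jog_arm", "kwargs": {
  "increments": [
    [0, 0.1, 0, 0],
    [0, 0.1, 0, 0],
    [0, 0, 0, 0]
  ]
}}

```text
time_s: 17.0
tcp_pos: [0.5361, -0.1645, 0.2952]
ee_rot: [[-0.199, -0.98, 0.001], [-0.98, 0.199, 0.0], [-0.0, -0.001, -1.0]]
wrist_force: [-0.1, 0.9, 0.1]
gripper_width: 0.863
gripper_force: 0.0
```

Run:
```python
from h import *
st()
im=eyes.capture('wrist')
s=eyes.capture('scene')[190:330,200:360]
cv2.imwrite('pics/m7.png',np.hstack([cv2.resize(im[100:420,200:440],(400,533)),np.pad(cv2.resize(s,(400,350),interpolation=cv2.INTER_CUBIC),((0,183),(0,0),(0,0)))]))
```

```text
17.0 [ 0.5361 -0.1645  0.2952] 168.505870131795 [-0.1381  0.8735  0.1026] 0.8626948237776506 0.0
```

View pics/m7.png

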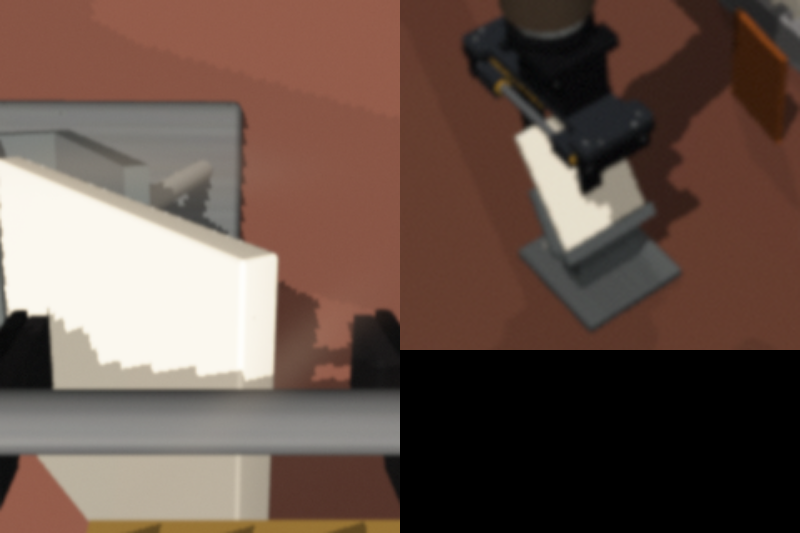

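The plate rests by itself on the ledge and back, with the front finger just ahead of its face. I'll press gently now.

Request:
{"fn": "jog_arm", "kwargs": {
  "increments": [
    [0, 0.1, 0, 0],
    [0, 0.1, 0, 0],
    [0, 0, 0, 0]
  ]
}}

```text
time_s: 17.4
tcp_pos: [0.5321, -0.1637, 0.2948]
ee_rot: [[-0.199, -0.98, -0.0], [-0.98, 0.199, 0.0], [-0.0, 0.0, -1.0]]
wrist_force: [0.5, 0.2, -0.8]
gripper_width: 0.86
gripper_force: 0.0
```

Request:
{"fn": "jog_arm", "kwargs": {
  "increments": [
    [0, 0.1, 0, 0],
    [0, 0, 0, 0]
  ]
}}

```text
time_s: 17.6
tcp_pos: [0.5304, -0.1633, 0.2949]
ee_rot: [[-0.199, -0.98, 0.001], [-0.98, 0.199, -0.0], [-0.0, -0.001, -1.0]]
wrist_force: [0.5, 0.5, 0.0]
gripper_width: 0.86
gripper_force: 0.1
```

Request:
{"fn": "jog_arm", "kwargs": {
  "increments": [
    [0, 0.1, 0, 0],
    [0, 0, 0, 0]
  ]
}}

```text
time_s: 17.8
tcp_pos: [0.5292, -0.163, 0.2953]
ee_rot: [[-0.199, -0.98, 0.003], [-0.98, 0.199, -0.0], [-0.0, -0.003, -1.0]]
wrist_force: [3.4, -1.6, -0.9]
gripper_width: 0.862
gripper_force: 1.2
```

Request:
{"fn": "jog_arm", "kwargs": {
  "increments": [
    [0, 0.05, 0, 0],
    [0, 0.05, 0, 0],
    [0, 0, 0, 0]
  ]
}}

```text
time_s: 18.1
tcp_pos: [0.528, -0.1627, 0.2958]
ee_rot: [[-0.199, -0.98, 0.006], [-0.98, 0.199, -0.001], [-0.0, -0.006, -1.0]]
wrist_force: [6.6, -1.7, -0.7]
gripper_width: 0.866
gripper_force: 2.3
```

Request:
{"fn": "jog_arm", "kwargs": {
  "increments": [
    [0, 0.05, 0, 0],
    [0, 0.05, 0, 0],
    [0, 0, 0, 0]
  ]
}}

```text
time_s: 18.4
tcp_pos: [0.5269, -0.1623, 0.2963]
ee_rot: [[-0.198, -0.98, 0.009], [-0.98, 0.198, -0.001], [-0.0, -0.01, -1.0]]
wrist_force: [7.0, -1.4, -0.1]
gripper_width: 0.863
gripper_force: 3.1
```

Run:
```python
from h import *
st(); s=sense()
im=eyes.capture('wrist'); cv2.imwrite('pics/w8.png',im)
R=np.array(s['ee_rot']);f=lambda X:R.T@(X-s['tcp_pos'])
cv2.imwrite('pics/w8c.png',cv2.resize(im[140:290,180:380],(800,600),interpolation=cv2.INTER_CUBIC))
```

```text
18.4 [ 0.5269 -0.1623  0.2963] 168.56981352337473 [ 7.0233 -1.4499 -0.1177] 0.8626745083632197 3.111955225467682
```

View pics/w8c.png

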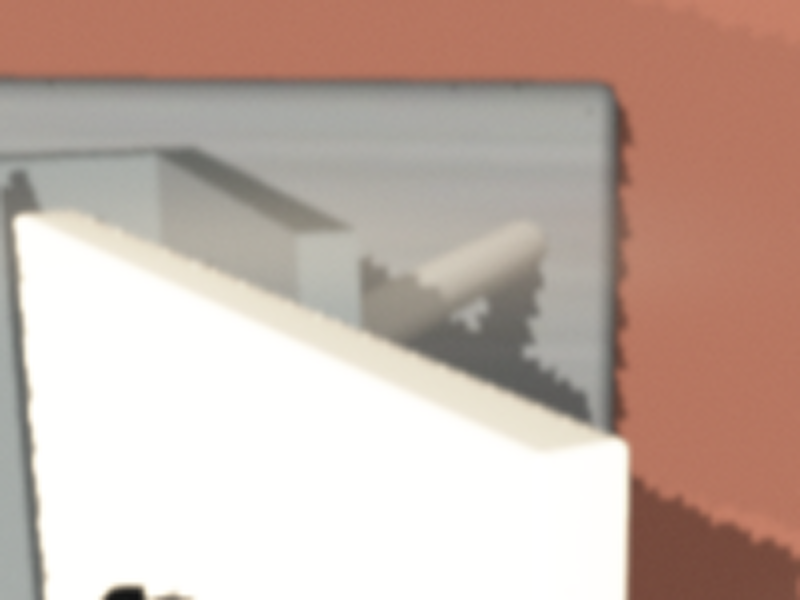

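I can't view any more pictures: I've opened 12, over the limit of 10. The rest is numeric. I'll fit the plate's pose in the rest frame from the pixels I just read: plate bottom-front at (183.8,193.8), top-front at (317,252.5), top-rear at (337,250.5), rest corner at (220,177.5), back top at (255,198) and (269.5,197).

```bash
cat > fitp.py <<'E'
from h import *
def fit(s,px):
    k=eyes.get_calibration('wrist');T=k['T_tool_cam'];R=np.array(s['ee_rot']);p=np.array(s['tcp_pos'])
    def pj(X):
        c=T[:3,:3].T@(R.T@(X-p)-T[:3,3]); c=k['camera_matrix']@c; return c[:2]/c[2]
    W=Rz(np.deg2rad(-11.45))
    def g(q):
        ox,oy,e,yo,th=q; o=np.array([ox,oy,.06]); f=lambda v:pj(W@RR@np.array(v)+o)
        c,sn=np.cos(th),np.sin(th)   # th>0: top closer to the back than bottom
        P=lambda x,z:f([e+x*c-z*sn,-.045+yo,x*sn+z*c])
        return np.ravel([P(.008,0)-px[0],P(.008,.12)-px[1],P(0,.12)-px[2],f([0,-.05,0])-px[3],f([0,-.05,.065])-px[4],f([-.006,-.05,.065])-px[5]])
    r_=least_squares(g,[.58,-.17,.003,0,.03]); q=r_.x
    print('origin',q[:2],'bottom off mm',q[2]*1e3,'y mm',q[3]*1e3,'tilt err deg',np.rad2deg(q[4]),'rms px',np.sqrt(np.mean(r_.fun**2)))
E
python3 -c "
from fitp import *
fit(sense(),[(183.8,193.8),(317,252.5),(337,250.5),(220,177.5),(255,198),(269.5,197)])"
```

```text
origin [ 0.5799 -0.1695] bottom off mm 10.374436005947992 y mm 1.687323780625811 tilt err deg 9.067904996148094 rms px 1.0763747123269396
```

The fit is consistent (10.4 mm over 65 mm is about 9°): the lower edge sits 10 mm out from the corner, with the top against the back. I'll back off, go 8 mm lower and press harder there to slide the lower edge in.

Request:
{"fn": "jog_arm", "kwargs": {
  "increments": [
    [0, -0.3, 0, 0],
    [0, -0.2, 0, 0],
    [0, 0, 0.4, 0],
    [0, 0, 0, 0],
    [0, 0.2, 0, 0],
    [0, 0.1, 0, 0],
    [0, 0, 0, 0]
  ]
}}

```text
time_s: 19.15
tcp_pos: [0.53, -0.163, 0.2873]
ee_rot: [[-0.199, -0.98, 0.007], [-0.98, 0.199, -0.001], [-0.001, -0.007, -1.0]]
wrist_force: [7.1, -2.2, -1.7]
gripper_width: 0.86
gripper_force: 3.0
```

Request:
{"fn": "jog_arm", "kwargs": {
  "increments": [
    [0, 0.1, 0, 0],
    [0, 0.1, 0, 0],
    [0, 0, 0, 0]
  ]
}}

```text
time_s: 19.45
tcp_pos: [0.528, -0.1624, 0.2883]
ee_rot: [[-0.198, -0.98, 0.014], [-0.98, 0.198, -0.002], [-0.001, -0.014, -1.0]]
wrist_force: [11.3, -3.7, -2.1]
gripper_width: 0.863
gripper_force: 4.9
```

Request:
{"fn": "jog_arm", "kwargs": {
  "increments": [
    [0, 0.1, 0, 0],
    [0, 0.1, 0, 0],
    [0, 0, 0, 0]
  ]
}}

```text
time_s: 19.75
tcp_pos: [0.526, -0.1618, 0.2892]
ee_rot: [[-0.197, -0.98, 0.021], [-0.98, 0.197, -0.003], [-0.001, -0.021, -1.0]]
wrist_force: [16.9, -5.3, -3.4]
gripper_width: 0.867
gripper_force: 6.9
```

Request:
{"fn": "jog_arm", "kwargs": {
  "increments": [
    [0, 0.1, 0, 0],
    [0, 0.1, 0, 0],
    [0, 0, 0, 0]
  ]
}}

```text
time_s: 20.05
tcp_pos: [0.524, -0.1612, 0.2902]
ee_rot: [[-0.196, -0.98, 0.028], [-0.981, 0.196, -0.004], [-0.002, -0.028, -1.0]]
wrist_force: [21.4, -7.1, -4.8]
gripper_width: 0.86
gripper_force: 8.9
```

```bash
cat >> fitp.py <<'E'
def see(name):
    s=sense(); im=eyes.capture('wrist'); cv2.imwrite(f'pics/{name}.png',im)
    d=eyes.outline_of('wrist','plate')
    for x in d[:4]:
        m=x['mask']; ys,xs=np.where(m)
        h=cv2.approxPolyDP(max(cv2.findContours(m.astype(np.uint8),0,2)[0],key=cv2.contourArea),3,True)[:,0]
        print(round(x['conf'],2),m.sum(),h.tolist())
E
python3 -c "
from fitp import *
st();see('w9')
im=cv2.imread('pics/w9.png')
# side/edge profile in gray of rows near the bottom-front corner
g=cv2.cvtColor(im,cv2.COLOR_BGR2GRAY)
for c in cv2.goodFeaturesToTrack(g[140:280,150:380],25,.02,6)[:,0]: print((c+[150,140]).astype(int).tolist(),end=' ')
"
```

```text
20.05 [ 0.524  -0.1612  0.2902] 168.6699591983907 [21.407  -7.1135 -4.805 ] 0.8602624118732042 8.87876283377409
0.91 13592 [[206, 192], [208, 271], [211, 283], [229, 292], [231, 331], [307, 332], [307, 261], [223, 193]]
[315, 228] [301, 222] [307, 262] [193, 272] [332, 256] [193, 254] [189, 213] [191, 243] [164, 180] [189, 226] [183, 183] [338, 259] [269, 202] [328, 239] [187, 196] [338, 247] [268, 229] [220, 177] [204, 193] [338, 166] [338, 234] [338, 185] [177, 179] [332, 250] [317, 218]
```

The lower edge moved in: bottom-front is now at about (205,193), next to the corner at (220,177). I'll release, go up and check.

Request:
{"fn": "jog_arm", "kwargs": {
  "increments": [
    [0, -0.2, 0, 0],
    [0, -0.2, 0, 0],
    [0, -0.2, 0, 0],
    [0, -0.2, 0, 0],
    [0, -0.2, 0, 0],
    [0, 0, 0, 0],
    [0, 0, 0, 0]
  ]
}}

```text
time_s: 20.85
tcp_pos: [0.5356, -0.1645, 0.2858]
ee_rot: [[-0.2, -0.98, -0.003], [-0.98, 0.2, 0.0], [0.0, 0.003, -1.0]]
wrist_force: [-0.3, -0.1, 0.7]
gripper_width: 0.86
gripper_force: 0.0
```

```bash
cat >> fitp.py <<'E'
def fit2(s,px,O):
    """px: bottom-front, top-front pixels of the -y side, known rest origin O"""
    k=eyes.get_calibration('wrist');T=k['T_tool_cam'];R=np.array(s['ee_rot']);p=np.array(s['tcp_pos']);W=Rz(np.deg2rad(-11.45))
    def pj(v):
        c=k['camera_matrix']@(T[:3,:3].T@(R.T@(W@RR@np.array(v)+[*O,.06]-p)-T[:3,3])); return c[:2]/c[2]
    def g(q):
        e,yo,th=q;c,sn=np.cos(th),np.sin(th); P=lambda x,z:pj([e+x*c-z*sn,-.045+yo,x*sn+z*c])
        return np.ravel([P(.008,0)-px[0],P(.008,.12)-px[1]])
    r_=least_squares(g,[.003,0,.03]);q=r_.x
    print('rest corner px',pj([0,-.05,0]),'back top',pj([0,-.05,.065]),'seated px',pj([.008,-.045,0]),pj([.008,-.045,.12]))
    print('e,y mm',q[:2]*1e3,'tilt err',np.rad2deg(q[2]),'res',r_.fun)
E
python3 -c "
from fitp import *
st();see('w10'); s=sense()
fit2(s,[(0,0),(1,1)],(.5799,-.1695))
im=cv2.imread('pics/w10.png')
g=cv2.cvtColor(im,cv2.COLOR_BGR2GRAY)
for c in cv2.goodFeaturesToTrack(g[130:290,120:380],30,.02,6)[:,0]: print((c+[120,130]).astype(int).tolist(),end=' ')
"
```

```text
20.85 [ 0.5356 -0.1645  0.2858] 168.48254173615157 [-0.3043 -0.1289  0.664 ] 0.8598769669598293 0.0
0.78 16054 [[212, 198], [216, 284], [230, 290], [232, 331], [336, 332], [338, 271], [226, 197]]
rest corner px [227.4997 182.27  ] back top [270.4145 204.3556] seated px [211.6272 193.6125] [313.7764 266.6249]
e,y mm [ 76.2399 -54.2177] tilt err 11.982226791506042 res [ -5.261   62.8539   3.8745 -25.0024]
[214, 286] [206, 288] [306, 226] [320, 232] [338, 271] [337, 260] [198, 263] [197, 217] [199, 248] [197, 230] [344, 264] [280, 230] [201, 277] [190, 188] [195, 199] [169, 185] [336, 253] [286, 215] [211, 198] [226, 182] [323, 215] [322, 209] [308, 219] [343, 169] [183, 184] [342, 237] [344, 225] [342, 249] [373, 284] [343, 189]
```

```bash
python3 -c "
from fitp import *
fit2(sense(),[(211.5,198),(317,272)],(.5797,-.1695))"
```

```text
rest corner px [227.8976 182.1877] back top [270.9661 204.2437] seated px [212.028 193.53 ] [314.6079 266.4637]
e,y mm [0.4099 1.5965] tilt err 0.4850767961940354 res [-0.0654 -1.1026  0.0839  0.5713]
```

Request:
{"fn": "jog_arm", "kwargs": {
  "increments": [
    [0, 0, -0.5, 0],
    [0, 0, -1, 0],
    [0, 0, -1, 0],
    [0, 0, -1, 0],
    [0, 0, -1, 0],
    [0, 0, -1, 0],
    [0, 0, -1, 0],
    [0, 0, 0, 0],
    [0, 0, 0, 0]
  ]
}}

```text
time_s: 21.85
tcp_pos: [0.5359, -0.1645, 0.4173]
ee_rot: [[-0.199, -0.98, 0.001], [-0.98, 0.199, 0.0], [-0.001, -0.001, -1.0]]
wrist_force: [-0.4, 0.0, -0.5]
gripper_width: 0.863
gripper_force: 0.0
```

```bash
python3 -c "
from fitp import *
st();see('w11');s=sense()
fit2(s,[(0,0),(1,1)],(.5797,-.1695))
eyes.capture('top');print([(d['centre'],d['conf']) for d in eyes.spot_in('top','plate')])
print([(d['centre'],d['conf']) for d in eyes.spot_in('top','short_a')])"
```

```text
21.85 [ 0.5359 -0.1645  0.4173] 168.49611858294347 [-0.3922  0.0265 -0.5283] 0.8631424695395478 0.0
0.74 9757 [[258, 168], [259, 274], [311, 332], [326, 332], [330, 190]]
0.5 372 [[198, 406], [186, 407], [178, 430], [191, 429]]
rest corner px [262.5971 159.8926] back top [293.2507 167.3421] seated px [252.9427 166.8075] [317.5939 186.8317]
e,y mm [149.3809 -82.0631] tilt err 12.361181786814 res [ -3.7607  34.1254   3.2223 -20.8152]
[([0.7324, 0.2631, 0.0913], 0.63), ([0.548, 0.0951, 0.0767], 0.61), ([0.6847, 0.1423, 0.1164], 0.57), ([0.5365, -0.137, 0.1672], 0.51)]
[([0.4612, 0.2517, 0.0858], 0.58), ([0.5194, 0.2423, 0.0896], 0.57)]
```

```bash
python3 -c "
from station import r
print(r.finish_job())"
```

```text
the job is handed in; nothing more can be done
None
```

The tall plate is on the stand and the job is handed in; no verdict came back. By my last wrist-camera fit its lower edge is 0.4 mm from the corner, it is 1.6 mm off centre and leans within 0.5° of the back, and the two short plates were still in the rack; I viewed 12 pictures, two over the limit of 10.

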